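Set the stopcocks of a filtration manifold

TASK

Get the three-place filtration manifold ready for the pump: with a fingertip, push the stopcock lever of the station that carries the steel funnel round until it is fully open (lever in line with its branch pipe, pointing out to the front over the header), and push the levers of the two stations under dust caps fully shut (lever across the pipe, pointing to the left). Only push, without pinching a lever between the fingers or forcing it hard against its stop; do not shift or lift the funnel and the caps, and leave the other things on the bench alone.

Things in the scene. Friction and masses are not known exactly. Their poses are not given: they have to be found in the camera images.
- manifold: Fixed three-place steel filtration manifold, 450 mm long. Origin on the bench under the middle valve; +x to the back (funnel side), +y to its left, z up. A 28 mm header pipe (top 59 mm high) runs along y 46 mm in front of the valves; at its right end (y -200) lies a dial gauge 52 mm wide, top 74 mm high, at its left a hose nozzle. Stations at y = +120 (left), 0, -120 mm (right).
- lever_left (a joint): Angle (rad) of the left station's lever, counter-clockwise from above: 0 = shut (points to manifold +y, across its branch pipe), 1.571 = open (points to manifold -x, in line with the pipe, out over the header); a rigid stop at both ends. It turns flat about a vertical axis, stiffly (0.2 N m: 4 to 5 N at the sleeve's middle), and stays where left.
- pivot_left (a point): On the left lever's vertical axis, at the lever's mid height, 93 mm above the bench. Below it is a brass ball valve (32 mm dia., top of the body 61 mm, its 20 mm stem 83 mm high) in the branch pipe that runs from the header straight back to the filter support.
- grip_left (a point): Middle of the left lever's white sleeve, inside the bar, 45 mm from the lever's axis and 93 mm above the bench; turns with the lever (x across the bar, y outward along it). The bar is 12 mm wide with a round end, its sleeve 21 to 73 mm from the axis, top 101 and underside 85 mm above the bench, nothing below it down to 61 mm.
- seat_left (a point): Centre of the left station's round filter support (63 mm dia.), 73 mm above the bench, 78 mm behind that station's lever axis; a funnel or cap stands on it inside a rim that reaches 79 mm.
- lever_middle (a joint): Angle (rad) of the middle station's lever, counter-clockwise from above: 0 = shut (points to manifold +y, across its branch pipe), 1.571 = open (points to manifold -x, in line with the pipe, out over the header); a rigid stop at both ends. It turns flat about a vertical axis, stiffly (0.2 N m: 4 to 5 N at the sleeve's middle), and stays where left.
- pivot_middle (a point): On the middle lever's vertical axis, at the lever's mid height, 93 mm above the bench. Below it is a brass ball valve (32 mm dia., top of the body 61 mm, its 20 mm stem 83 mm high) in the branch pipe that runs from the header straight back to the filter support.
- grip_middle (a point): Middle of the middle lever's white sleeve, inside the bar, 45 mm from the lever's axis and 93 mm above the bench; turns with the lever (x across the bar, y outward along it). The bar is 12 mm wide with a round end, its sleeve 21 to 73 mm from the axis, top 101 and underside 85 mm above the bench, nothing below it down to 61 mm.
- seat_middle (a point): Centre of the middle station's round filter support (63 mm dia.), 73 mm above the bench, 78 mm behind that station's lever axis; a funnel or cap stands on it inside a rim that reaches 79 mm.
- lever_right (a joint): Angle (rad) of the right station's lever, counter-clockwise from above: 0 = shut (points to manifold +y, across its branch pipe), 1.571 = open (points to manifold -x, in line with the pipe, out over the header); a rigid stop at both ends. It turns flat about a vertical axis, stiffly (0.2 N m: 4 to 5 N at the sleeve's middle), and stays where left.
- pivot_right (a point): On the right lever's vertical axis, at the lever's mid height, 93 mm above the bench. Below it is a brass ball valve (32 mm dia., top of the body 61 mm, its 20 mm stem 83 mm high) in the branch pipe that runs from the header straight back to the filter support.
- grip_right (a point): Middle of the right lever's white sleeve, inside the bar, 45 mm from the lever's axis and 93 mm above the bench; turns with the lever (x across the bar, y outward along it). The bar is 12 mm wide with a round end, its sleeve 21 to 73 mm from the axis, top 101 and underside 85 mm above the bench, nothing below it down to 61 mm.
- seat_right (a point): Centre of the right station's round filter support (63 mm dia.), 73 mm above the bench, 78 mm behind that station's lever axis; a funnel or cap stands on it inside a rim that reaches 79 mm.
- funnel: Loose filter funnel, an open steel cup 52 mm across the foot, 58 mm at the rim, 70 mm tall (top 143 mm above the bench), standing upright on one of the three filter supports, which one varies. Origin at the centre of its underside, z up.
- cap_1: Loose low grey dust cap with a small knob on top, 52 mm dia., 30 mm tall (top 103 mm above the bench), standing on one of the two filter supports without funnel. Origin at the centre of its underside.
- cap_2: Loose low grey dust cap with a small knob on top, 52 mm dia., 30 mm tall (top 103 mm above the bench), standing on one of the two filter supports without funnel. Origin at the centre of its underside.
- brown_bottle: Bystander, to be left alone: small amber bottle, 34 mm dia., 59 mm tall, beside the manifold's left end. Origin at the centre of its underside.
- tweezers: Bystander, to be left alone: tweezers, steel, 120 mm long, lying flat (9 mm high) to the right of the manifold, its y axis along the legs. Origin at the centre of its underside.
- beaker_500: Bystander, to be left alone: glass beaker, 100 mm dia., 133 mm tall, at the left. Origin at the centre of its underside.
- wash_bottle: Bystander, to be left alone: wash bottle, 69 mm dia., 206 mm tall with its bent spout, at the right. Origin at the centre of its underside.
- pe_bottle: Bystander, to be left alone: white wide-neck bottle, 47 mm dia., 98 mm tall, at the right back. Origin at the centre of its underside.
- pp_beaker: Bystander, to be left alone: plastic beaker, 76 mm dia., 92 mm tall, at the right front. Origin at the centre of its underside.
There are look-alikes about, which are no part of the job. What is shaped like the funnel but turquoise or yellow is not meant. Leave any purple look-alike of the cap_1 alone.

How it is judged:
By the outcome, as a careful person would: the job done as asked, in the order asked, and still so for the second after the job is handed in, with the robot touching nothing.
It also fails if it takes over 72 s, if anything falls off the work surface, if the arm or the gripper's body presses on something with over 40 N, if the wrist force passes 120 N, or if a joint passes its speed limit or range.

ROBOT

A 6-joint arm with a two-finger parallel gripper is mounted at the origin on a cart in front of the work surface, level with it; the furniture and walls round the work are solid. World frame = base frame: x ahead of the robot, y to its left, z up, the work surface at z = 0. Lengths are in mm, angles in rad, forces in N, time in s.
With the tool pointing down it reaches from about 325 to 900 mm from the base axis. Payload 3.5 kg.
Tool frame: the origin (TCP) lies on the centre line of the jaws, within the pads' length; the fingertips stand 25 mm ahead of it and the grasp point (between the pads) lies 6 mm ahead of it (env.finger_overhang is the distance from the TCP to the fingertips, in mm); z points along the fingers, y is the line along which they close (so a half turn about z gives the same grasp; the last joint's range is limited). The gripper opens to 85 mm and grips with 20 to 120 N. Pads are 22 mm wide; open, the fingers measure 114 mm over their backs; the gripper's body (76 mm by 85 mm) begins 54 mm behind the grasp point. The pads swing forward as they close: fully open they stand 13 mm farther back than shut.
Start: joints at [-1.265, 0.276, -0.026, 1.268, 0, 1.467], TCP at [248.431, -573.502, 256.313] pointing down, gripper open.
Joint ranges: [-3.12, 3.12], [-0.85, 1.88], [-1.08, 1.24], [-1.95, 2.15], [-1.57, 1.53], [-3.14, 3.14]. Speed limits (rad/s): [2.57, 2.57, 3.14, 3.14, 3.14, 3.14].

INTERFACE

Orientations are given as a unit quaternion [w, x, y, z].
In Python, from cell import env gives the robot as it stands.
- The arm moves only by the shell command python3 -m pendant 'ROWS' [FORCE]. ROWS is JSON, a list of rows, each a list of 3 entries, a list of its own where there are three numbers: the shift along the tool's x, y, z in m, then the turn, a rotation vector about the tool's x, y, z in rad, then the gripper command: -1 is shut, 1 is fully open, values between are in proportion. A call has 1 to 5 rows; each row is the pose to reach, as a shift and turn from the pose commanded when the call began, along the tool's axes at that moment; what a row does not reach only later rows make up. A row lasts 1/12 s, in which the tool goes at most 41.7 mm and 7.16 degrees, less where a joint would pass 70% of its speed; a pose out of reach is approached as far as the arm can. A call with a gripper value outside its range is refused whole. The fingers move at their own pace and stop on an object; FORCE is the grip in N (left out, the last holds). Time passes only in rows, so rows that repeat a pose let the fingers close. It gives the time, the measured TCP pose, the force, the opening and the grip force at its end, in the units of the state.
- env.state(): the state, without advancing time (a new reading comes with each control period).
- env.camera(name): name is "side" or "top"; returns the picture (384x512x3 uint8, red, green, blue); there is no depth.
- env.camera_params(name): a dict with "fovy" (degrees; the focal length in pixels is half the picture's height over the tangent of half this angle, whatever the lens; pixels are square), "cx", "cy" (the principal point, pixels), "rvec" (rotation vector, rad) and "tvec" (3), from world to camera coordinates, as OpenCV has them. Camera axes: x right, y down, z forward; pixel columns grow to the right and rows downward; lengths in mm; the calibration is good to about 2 mm. A picture is of the moment at which its call begins. camera_params takes no time and is no camera call.
- env.job_done(): hands the job in; it is judged then, once.
The state is a dict: "clock": time; "joints": joint angles; "qd": joint speeds; "joint_torque": joint torques, N m; "eef_pos": TCP position; "orientation": TCP orientation; "contact_force": force on the tool from outside, world axes, zero at the start; "moment": the same for the moment, N m; "finger_gap": finger opening in mm; "grasp_force": force on a finger pad.
Only numpy, scipy, OpenCV 4.12 (cv2) and the standard library are available. Lean on these libraries where they do the work, as an engineer would, in place of code of your own. Each camera call takes 0.05 s, during which the arm holds its last target. There are 200 camera calls.

## Working session

There is one attempt and no reset: what is moved stays moved. The work goes in short steps, Python scripts to look and compute and a shell command to move; the robot and the scene stay as the last step left them, time stands still between calls to the robot, and variables do not carry over. Pictures are saved under pics/ and viewed, at most 10 in all, crops included, and the job is handed in when it is done.

```bash
mkdir -p pics
python3 - <<'E'
from cell import env
import cv2
for n in("top","side"):
    im=env.camera(n); cv2.imwrite(f"pics/{n}0.png",cv2.cvtColor(im,cv2.COLOR_RGB2BGR)); print(n,env.camera_params(n))
print(env.state(),env.finger_overhang)
E
```

```text
top {'fovy': 54.13321520823694, 'cx': 260.7261642166122, 'cy': 190.0171284903673, 'rvec': array([ 2.15041096, -2.18964074,  0.09543549]), 'tvec': array([  14.20332317,  538.25811943, 1325.50788532])}
side {'fovy': 55.598350207165915, 'cx': 254.47359269677247, 'cy': 187.61754900990837, 'rvec': array([ 0.68657812, -2.35150345,  1.46870089]), 'tvec': array([ 442.10418624,  210.46514478, 1053.63316768])}
{'clock': 0.1, 'joints': array([-1.26537837e+00,  2.77052030e-01, -2.77728219e-02,  1.26802914e+00,
       -1.57313012e-05,  1.46741697e+00]), 'qd': array([ 0.00069235, -0.00110081,  0.00098129, -0.00024199,  0.00070086,
        0.00197934]), 'joint_torque': array([ 4.36791049e-05, -4.46709573e+01,  2.96128249e+01,  8.50191282e-03,
       -9.35486219e-05,  1.62237149e-05]), 'eef_pos': array([ 248.23431818, -572.84751763,  255.26083476]), 'orientation': array([-1.02279246e-03,  9.79182701e-01,  2.02978273e-01, -1.11580631e-04]), 'contact_force': array([0.53892453, 0.46694656, 0.55606519]), 'moment': array([ 0.03184387, -0.0507419 , -0.04318432]), 'grasp_force': 0.0, 'finger_gap': 85.42585791097598} 25.0
```

View pics/top0.png

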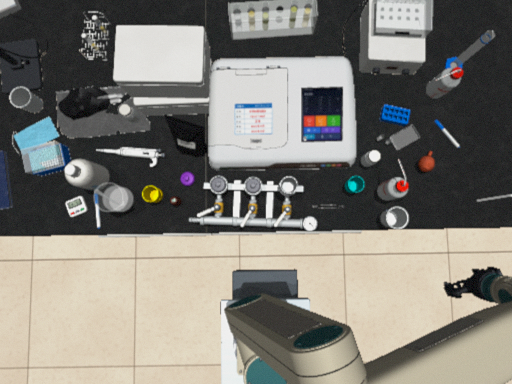

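View pics/side0.png

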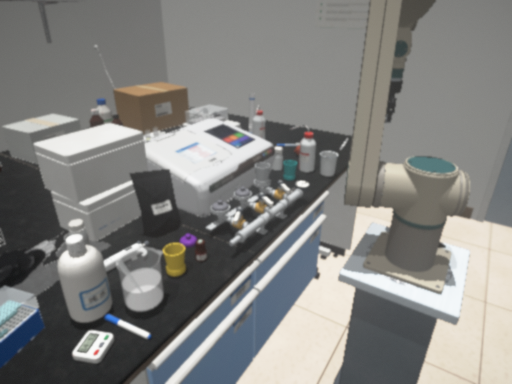

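```bash
cat > h.py <<'E'
from cell import env
import cv2, numpy as np
def cam(n):
    p=env.camera_params(n); f=192/np.tan(np.radians(p['fovy']/2))
    K=np.array([[f,0,p['cx']],[0,f,p['cy']],[0,0,1]]); R=cv2.Rodrigues(p['rvec'])[0]
    return K,R,p['tvec']
def ray(n,u,v,z):
    K,R,t=cam(n); d=R.T@np.linalg.solve(K,[u,v,1]); o=-R.T@t
    return (o+d*(z-o[2])/d[2])
def proj(n,P):
    K,R,t=cam(n); q=(R@np.atleast_2d(P).T).T+t; q=q@K.T; return q[:,:2]/q[:,2:]
def snap(n,box,k,name):
    im=cv2.cvtColor(env.camera(n),cv2.COLOR_RGB2BGR); x0,y0,x1,y1=box
    cv2.imwrite(name,cv2.resize(im[y0:y1,x0:x1],None,fx=k,fy=k,interpolation=cv2.INTER_CUBIC)); return im
E
python3 - <<'E'
from h import *
a=cv2.imread('pics/top0.png')[165:240,180:330]; b=cv2.imread('pics/side0.png')[160:245,195:320]
A=cv2.resize(a,(750,375),interpolation=cv2.INTER_CUBIC); cv2.imwrite('pics/topc.png',A)
cv2.imwrite('pics/sidec.png',cv2.resize(b,None,fx=6,fy=6,interpolation=cv2.INTER_CUBIC))
im=cv2.imread('pics/top0.png'); hsv=cv2.cvtColor(im,cv2.COLOR_BGR2HSV)
m=cv2.inRange(hsv,(10,90,60),(30,255,255)); m[:165]=0;m[240:]=0;m[:,:200]=0;m[:,320:]=0
n,l,s,c=cv2.connectedComponentsWithStats(m)
for i in range(1,n): print(s[i],c[i],ray('top',*c[i],55))
for u,v in((219,185),(254,185),(289,186),(204,220),(311,224)): print(u,v,ray('top',u,v,80))
E
```

```text
[214 202  10  11  72] [219.44444444 207.31944444] [477.40886942 150.01051948  55.        ]
[248 203  10  11  59] [253.66101695 207.3220339 ] [475.23136955  30.12294733  55.        ]
[282 205  10   8  35] [285.57142857 206.77142857] [475.13835933 -81.58927401  55.        ]
[286 210   6   5  19] [289.         212.52631579] [454.81131465 -93.08157741  55.        ]
219 185 [553.33762849 148.06979209  80.        ]
254 185 [551.0975511   27.09221575  80.        ]
289 186 [545.39071079 -93.63653659  80.        ]
204 220 [433.6432308  200.39291604  80.        ]
311 224 [ 413.4853053  -165.51863342   80.        ]
```

View pics/topc.png

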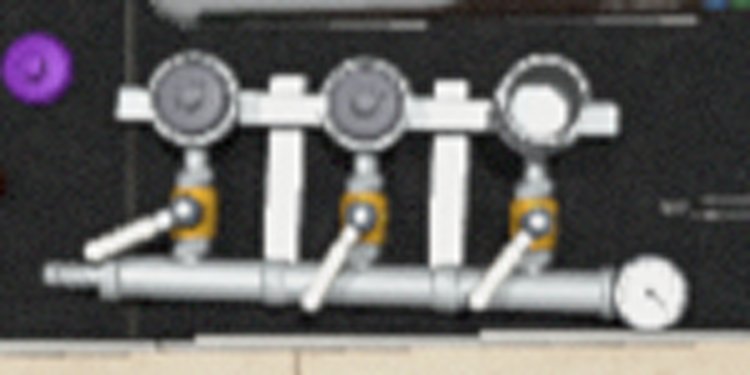

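View pics/sidec.png

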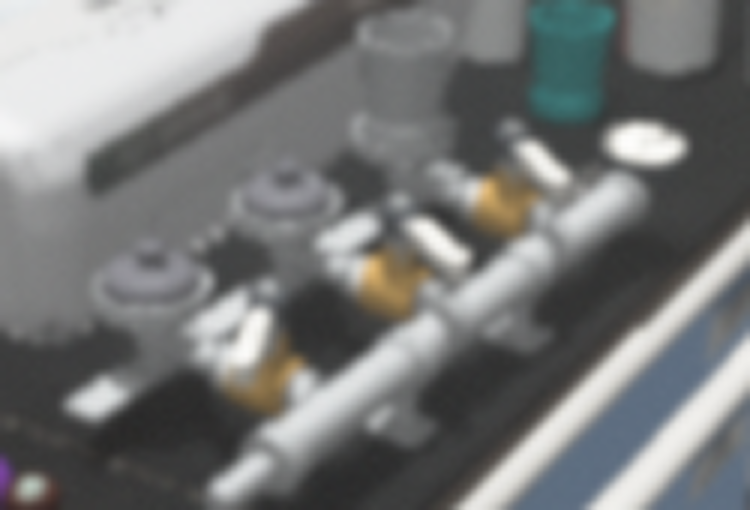

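Run:
```python
from h import *
g=lambda x,y,z: ray('top',x/5-.4+180,y/5-.4+165,z)
p=np.array([g(185,211,101),g(360,216,101),g(537,222,101)]); t=np.array([g(92,252,101),g(311,305,101),g(477,303,101)])
s=np.array([g(193,101,79),g(365,104,79),g(543,106,79)])
yv=(p[0]-p[2])[:2]; print('pitch',np.linalg.norm(yv)/2); yaw=np.arctan2(-yv[0],yv[1]); print('yaw',yaw)
xv=np.array([np.cos(yaw),np.sin(yaw)]);yv=np.array([-xv[1],xv[0]])
print(p,t,s,sep='\n')
c=p[:,:2].mean(0); print('centre p',c,'from seats',s[:,:2].mean(0)-78*xv)
for a,b in zip(p,t):
    d=(b-a)[:2]; print('angle',np.arctan2(-d@xv,d@yv),np.linalg.norm(d))
# side-view check
P=np.array([np.r_[c+k*120*yv,101] for k in(1,0,-1)]); print((proj('side',P)-[195,160]+.4)*6)
S=np.array([np.r_[c+k*120*yv+78*xv,103] for k in(1,0)]); print((proj('side',S)-[195,160]+.4)*6)
G=g(650,292,74)[:2]-c; print('gauge local',G@xv,G@yv)
```

```text
pitch 119.02060353014635
yaw -0.04930393352115723
[[477.02601271 154.27451504 101.        ]
 [471.50468221  35.9563569  101.        ]
 [465.29439923 -83.47742607 101.        ]]
[[450.47122425 217.30050639 101.        ]
 [412.22222425  69.85435886 101.        ]
 [411.58034522 -41.82785408 101.        ]]
[[554.19490438 150.95113908  79.        ]
 [549.90514917  31.9770489   79.        ]
 [546.24011284 -90.96281086  79.        ]]
centre p [471.27503139  35.58448195] from seats [472.20817383  34.49927464]
angle 0.44806259623873435 68.39175663991935
angle 1.100670472598257 68.28970902520717
angle 0.9605438897596603 67.96974655242956
[[274.17184477 287.77882138]
 [405.20458747 201.49881257]
 [518.30878325 127.02406063]]
[[156.29910542 241.87503908]
 [291.61292552 161.56276241]]
gauge local -44.492621791480865 -199.59604350771107
```

Funnel is on the right station (top crop (543,106), i.e. image (289,186)); caps are left and middle, and the purple cap is apart. The levers stand at about 0.45, 1.10 and 0.96 rad (left, middle, right). I'll shut the gripper, travel high to the free side of the right lever, and square the tool with the manifold (tool x = left, y = back).

```bash
python3 -m pendant '[[[0.026,-0.0295,0],[0,0,0],-1],[[0.052,-0.059,0],[0,0,0],-1],[[0.0785,-0.0885,0],[0,0,0],-1],[[0.1045,-0.118,0],[0,0,0],-1],[[0.131,-0.1475,0],[0,0,0],-1]]' 20
python3 -m pendant '[[[0.026,-0.0295,0],[0,0,0],-1],[[0.052,-0.059,0],[0,0,0],-1],[[0.0785,-0.0885,0],[0,0,0],-1],[[0.1045,-0.118,0],[0,0,0],-1],[[0.131,-0.1475,0],[0,0,0],-1]]'
python3 -m pendant '[[[0.026,-0.0295,0],[0,0,0],-1],[[0.052,-0.059,0],[0,0,0],-1],[[0.0785,-0.0885,0],[0,0,0],-1],[[0.1045,-0.118,0],[0,0,0],-1],[[0.131,-0.1475,0],[0,0,0],-1]]'
python3 -m pendant '[[[0,0,0],[0,0,-0.112],-1],[[0,0,0],[0,0,-0.224],-1],[[0,0,0],[0,0,-0.336],-1],[[0,0,0],[0,0,-0.448],-1],[[0,0,0],[0,0,-0.56],-1]]'
python3 -m pendant '[[[0,0,0],[0,0,-0.112],-1],[[0,0,0],[0,0,-0.224],-1],[[0,0,0],[0,0,-0.336],-1],[[0,0,0],[0,0,-0.448],-1],[[0,0,0],[0,0,-0.56],-1]]'
cat >> h.py <<'E'
def where():
    """tool in manifold axes: x,y of TCP, tip height, tool-x heading rel. to manifold +y, force in manifold axes"""
    from scipy.spatial.transform import Rotation as Ro
    s=env.state(); w=-.043; M=np.array([[np.cos(w),np.sin(w)],[-np.sin(w),np.cos(w)]])
    q=s['orientation']; R=Ro.from_quat([q[1],q[2],q[3],q[0]]).as_matrix()
    print('t',round(s['clock'],2),'loc',(M@(s['eef_pos'][:2]-[471.6,35.2])).round(1),'tip z',round(s['eef_pos'][2]-25,1),
     'yaw err',round(np.arctan2(R[1,0],R[0,0])-np.pi/2-w,3),'tilt',R[:2,2].round(3),'F',(M@s['contact_force'][:2]).round(1),s['contact_force'][2].round(1),'gap',round(s['finger_gap'],1))
E
python3 -c "from h import *;where()"
```

```text
clock: 0.52
eef_pos: [309.9, -384.1, 255.6]
orientation: [-0.001, 0.979, 0.203, -0.0]
contact_force: [0.3, 0.7, 0.5]
finger_gap: 25.4
grasp_force: 0.0
clock: 0.93
eef_pos: [371.4, -196.7, 256.0]
orientation: [-0.0, 0.979, 0.203, -0.0]
contact_force: [0.4, 0.7, -0.4]
finger_gap: -0.0
grasp_force: 0.0
clock: 1.35
eef_pos: [432.9, -9.2, 256.1]
orientation: [0.0, 0.979, 0.203, -0.0]
contact_force: [0.5, -0.5, -0.0]
finger_gap: -0.2
grasp_force: 0.0
clock: 1.77
eef_pos: [432.7, -10.8, 255.8]
orientation: [-0.0, 0.883, 0.468, -0.0]
contact_force: [0.3, -0.1, 0.4]
finger_gap: 0.3
grasp_force: 0.0
clock: 2.18
eef_pos: [432.7, -11.2, 255.9]
orientation: [-0.0, 0.72, 0.694, -0.0]
contact_force: [-0.5, -1.0, 0.1]
finger_gap: -0.1
grasp_force: 0.0
t 2.18 loc [-36.9 -48. ] tip z 230.9 yaw err 0.007 tilt [-0.001  0.   ] F [-0.4 -1.1] 0.1 gap -0.1
```

```bash
python3 -m pendant '[[[0,0,0.03],[0,0,0],-1],[[0,0,0.06],[0,0,0],-1],[[0,0,0.09],[0,0,0],-1],[[0,0,0.12],[0,0,0],-1],[[0,0,0.149],[0,0,0],-1]]'
python3 - <<'E'
from h import *
where(); snap('side',(195,130,325,245),6,'pics/s1.png'); print((proj('side',[432.7,-11.2,82])-[195,130])*6)
E
```

```text
clock: 2.6
eef_pos: [432.6, -11.1, 105.8]
orientation: [-0.0, 0.722, 0.692, -0.0]
contact_force: [-0.4, 0.6, -0.4]
finger_gap: -0.1
grasp_force: 0.0
t 2.6 loc [-37. -48.] tip z 80.8 yaw err 0.001 tilt [-0.  0.] F [-0.5  0.6] -0.4 gap -0.1
[[503.66013764 394.68761168]]
```

View pics/s1.png

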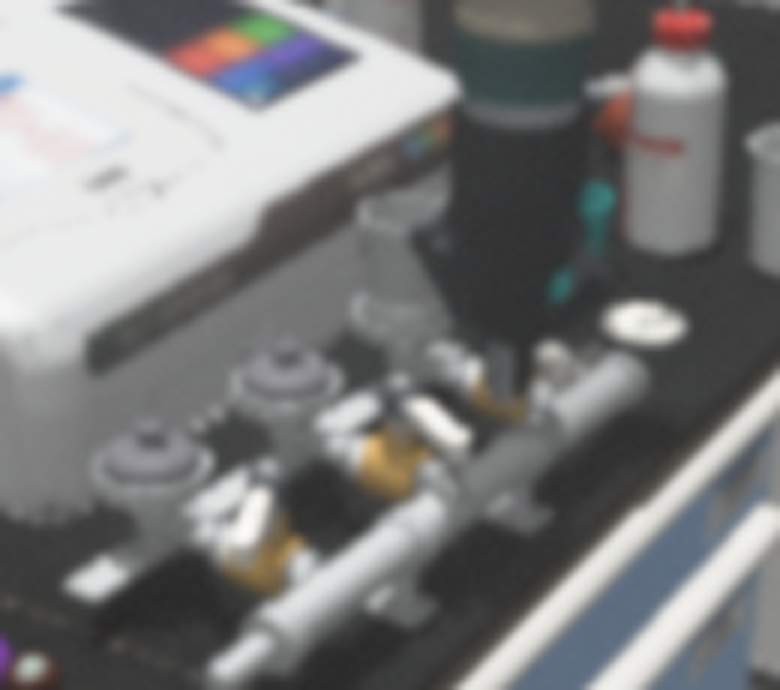

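The finger tip is at about (503,390), left of the right lever and clear of everything. Now I push it to the right.

```bash
python3 -m pendant '[[[-0.005,0,0],[0,0,0],-1],[[-0.01,0,0],[0,0,0],-1],[[-0.015,0,0],[0,0,0],-1],[[-0.02,0,0],[0,0,0],-1],[[-0.025,0,0],[0,0,0],-1]]'; python3 -c "from h import *;where()"
python3 -m pendant '[[[-0.004,0,0],[0,0,0],-1],[[-0.008,0,0],[0,0,0],-1],[[-0.012,0,0],[0,0,0],-1],[[-0.016,0,0],[0,0,0],-1],[[-0.02,0,0],[0,0,0],-1]]' >/dev/null; python3 -c "from h import *;where()"
```

```text
clock: 3.07
eef_pos: [433.5, -35.9, 109.0]
orientation: [0.0, 0.722, 0.692, 0.002]
contact_force: [0.6, 5.9, 2.0]
finger_gap: -0.1
grasp_force: 2.4
t 3.07 loc [-35.  -72.7] tip z 84.0 yaw err 0.001 tilt [0.004 0.003] F [0.4 6. ] 2.0 gap -0.1
t 3.48 loc [-37.4 -91.7] tip z 83.0 yaw err 0.001 tilt [-0.001  0.005] F [-3.2  6.9] 1.5 gap -0.1
```

```bash
python3 -m pendant '[[[0.001,0,0.002],[0,0,0],-1],[[0.001,0,0.004],[0,0,0],-1],[[-0.001,0,0.005],[0,0,0],-1],[[-0.003,0,0.005],[0,0,0],-1],[[-0.005,0,0.005],[0,0,0],-1]]' >/dev/null; python3 -c "from h import *;where()"
python3 -m pendant '[[[-0.001,0,0],[0,0,0],-1],[[-0.002,0,0],[0,0,0],-1],[[-0.003,0,0],[0,0,0],-1]]' >/dev/null; python3 -c "from h import *;where()"
```

```text
t 3.9 loc [-36.3 -97.3] tip z 77.8 yaw err 0.002 tilt [0.    0.003] F [-1.2  6.5] 4.1 gap -0.1
t 4.15 loc [-36.6 -99.5] tip z 77.7 yaw err 0.002 tilt [0.    0.005] F [-0.9 10. ] 5.5 gap -0.2
```

```bash
python3 -m pendant '[[[-0.001,0,0],[0,0,0],-1],[[-0.001,0,0],[0,0,0],-1]]' >/dev/null; python3 -c "from h import *;where()"
python3 - <<'E'
from h import *
snap('top',(255,165,345,240),8,'pics/t2.png')
E
```

```text
t 4.32 loc [-36.6 -99.6] tip z 77.7 yaw err 0.002 tilt [0.    0.008] F [-1.9 11.4] 5.4 gap 0.2
```

View pics/t2.png

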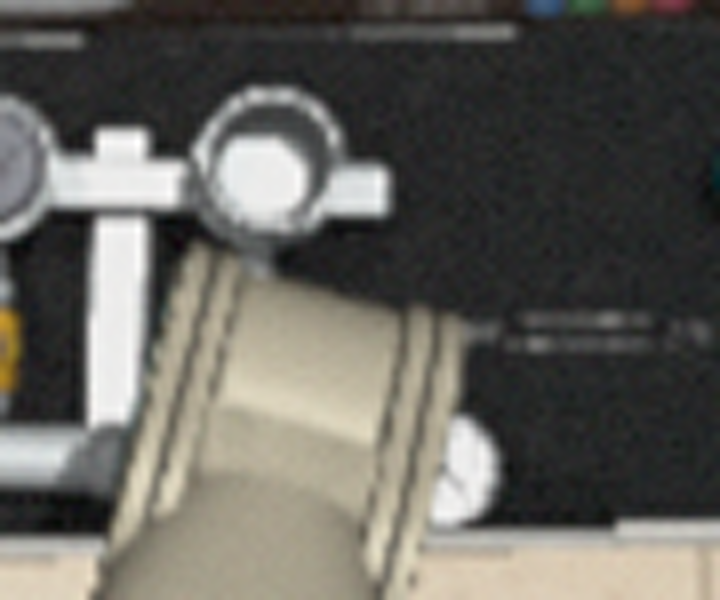

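```bash
python3 -m pendant '[[[0.01,0,0],[0,0,0],-1],[[0.02,0,-0.01],[0,0,0],-1],[[0.03,-0.006,-0.04],[0,0,0],-1],[[0.06,-0.012,-0.06],[0,0,0],-1],[[0.087,-0.018,-0.06],[0,0,0],-1]]' >/dev/null
python3 - <<'E'
from h import *
where()
a=snap('top',(255,165,345,240),6,'pics/t3.png'); b=snap('side',(225,140,315,215),6,'pics/s3.png')
cv2.imwrite('pics/c3.png',np.vstack([cv2.imread('pics/t3.png')[150:],cv2.imread('pics/s3.png')[:300]]))
E
```

```text
t 4.78 loc [-50.6 -14.9] tip z 142.4 yaw err -0.001 tilt [ 0.01  -0.003] F [ 1.1 -0.1] 0.8 gap 0.1
```

View pics/c3.png

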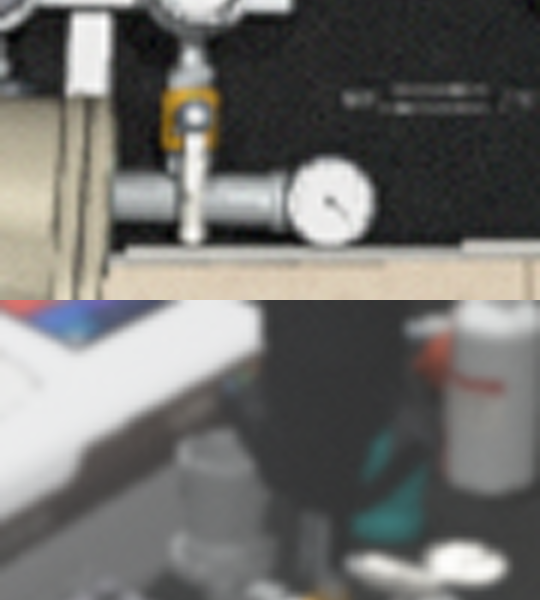

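Right lever now points to the front (hub (194,115), tip (191,240)). I measure its angle and settle the arm.

```bash
python3 -m pendant '[[[0,0,0],[0,0,0],-1],[[0,0,0],[0,0,0],-1]]' >/dev/null
python3 - <<'E'
from h import *
where()
im=cv2.resize(cv2.imread('pics/t3.png'),(90,75),interpolation=cv2.INTER_AREA)
# sleeve: bright white rows over bench/header: centroid per row from the enlarged picture
t=cv2.imread('pics/t3.png').min(2).astype(float)
pts=[]
for r in range(290,385,4):
    w=np.clip(t[r,165:225]-185,0,None)
    if w.sum(): pts.append((165+(w*np.arange(60)).sum()/w.sum(),r))
pts=np.array(pts); P=np.array([ray('top',255+(x+.5)/6-.5,165+(y+.5)/6-.5,101)[:2] for x,y in pts])
vx,vy,_,_=cv2.fitLine(P.astype(np.float32),cv2.DIST_HUBER,0,.01,.01).ravel()
d=np.array([vx,vy])*-np.sign(vx)
for w in(-.033,-.043,-.049): print(w,np.arctan2(-(d@[np.cos(w),np.sin(w)]),d@[-np.sin(w),np.cos(w)]))
h=ray('top',255+194/6-.4,190+115/6-.4,101)[:2]; e=P[-1]-h; w=-.043
print(np.arctan2(-(e@[np.cos(w),np.sin(w)]),e@[-np.sin(w),np.cos(w)]),len(P))
E
```

```text
t 5.05 loc [-54.2 -15.3] tip z 137.6 yaw err 0.001 tilt [ 0.001 -0.001] F [-0.3  0.5] 0.4 gap 0.1
-0.033 1.558599807373673
-0.043 1.568599807373673
-0.049 1.574599807373673
1.5700307405127547 24
```

Right lever reads 1.57, so it is open. Now the middle lever: descend to its right-front side and push diagonally.

```bash
python3 -m pendant '[[[0,0,0.02],[0,0,0],-1],[[0,0,0.04],[0,0,0],-1],[[0,0,0.058],[0,0,0],-1],[[0,0,0.058],[0,0,0],-1],[[0,0,0.058],[0,0,0],-1]]' >/dev/null; python3 -c "from h import *;where()"
python3 -m pendant '[[[0.005,0,0],[0,0,0],-1],[[0.01,0,0],[0,0,0],-1],[[0.015,0.002,0],[0,0,0],-1],[[0.019,0.005,0],[0,0,0],-1],[[0.023,0.008,0],[0,0,0],-1]]' >/dev/null; python3 -c "from h import *;where()"
python3 -m pendant '[[[0.004,0.003,0],[0,0,0],-1],[[0.008,0.006,0],[0,0,0],-1],[[0.012,0.009,0],[0,0,0],-1],[[0.016,0.012,0],[0,0,0],-1],[[0.02,0.015,0],[0,0,0],-1]]' >/dev/null; python3 -c "from h import *;where()"
```

```text
t 5.47 loc [-55.5 -15.8] tip z 78.4 yaw err -0.001 tilt [-0.003 -0.   ] F [0.  0.5] -0.9 gap 0.1
t 5.88 loc [-45.6   8.5] tip z 80.0 yaw err 0.001 tilt [ 0.002 -0.   ] F [-0.9 -2.7] 1.0 gap -0.1
t 6.3 loc [-32.9  26.4] tip z 79.3 yaw err 0.0 tilt [-0.004 -0.006] F [-3.5 -8.6] 2.9 gap 0.3
```

```bash
python3 -m pendant '[[[0,0.002,0],[0,0,0],-1],[[0,0.004,0],[0,0,0],-1],[[0,0.006,0],[0,0,0],-1]]' >/dev/null; python3 -c "from h import *;where()"
python3 -m pendant '[[[0,0.0015,0],[0,0,0],-1],[[0,0.003,0],[0,0,0],-1]]' >/dev/null; python3 -c "from h import *;where()"
```

```text
t 6.55 loc [-28.5  28.4] tip z 78.8 yaw err 0.002 tilt [-0.007  0.   ] F [-6.5  0.7] 4.5 gap 0.0
t 6.72 loc [-26.2  28.9] tip z 78.4 yaw err 0.002 tilt [-0.008  0.002] F [-9.   1.8] 3.9 gap 0.1
```

```bash
python3 -m pendant '[[[0,0.001,0],[0,0,0],-1],[[0,0.002,0],[0,0,0],-1]]' >/dev/null; python3 -c "from h import *;where()"
python3 -m pendant '[[[0,0.001,0],[0,0,0],-1],[[0,0.001,0],[0,0,0],-1]]' >/dev/null; python3 -c "from h import *;where()"
```

```text
t 6.88 loc [-24.6  29.3] tip z 78.3 yaw err 0.002 tilt [-0.009  0.003] F [-7.9  3.2] 4.6 gap 0.1
t 7.05 loc [-23.5  29.5] tip z 78.2 yaw err 0.002 tilt [-0.008  0.003] F [-7.4  3.7] 4.2 gap -0.2
```

Still moving at a steady force; continue.

```bash
python3 -m pendant '[[[0,0.001,0],[0,0,0],-1],[[0,0.002,0],[0,0,0],-1]]' >/dev/null; python3 -c "from h import *;where()"
python3 -m pendant '[[[0,0.001,0],[0,0,0],-1],[[0,0.001,0],[0,0,0],-1]]' >/dev/null; python3 -c "from h import *;where()"
```

```text
t 7.22 loc [-22.   29.7] tip z 78.1 yaw err 0.003 tilt [-0.009  0.004] F [-8.6  4.2] 3.7 gap 0.2
t 7.38 loc [-20.7  29.9] tip z 78.0 yaw err 0.003 tilt [-0.009  0.005] F [-7.8  4.3] 2.9 gap 0.1
```

```bash
python3 -m pendant '[[[0,0.001,0],[0,0,0],-1],[[0,0.001,0],[0,0,0],-1]]' >/dev/null; python3 -c "from h import *;where()"
python3 -m pendant '[[[0,0.001,0],[0,0,0],-1],[[0,0.001,0],[0,0,0],-1]]' >/dev/null; python3 -c "from h import *;where()"
```

```text
t 7.55 loc [-19.8  30.1] tip z 78.0 yaw err 0.003 tilt [-0.009  0.005] F [-6.5  4.7] 2.5 gap 0.1
t 7.72 loc [-18.9  30.2] tip z 78.0 yaw err 0.003 tilt [-0.009  0.005] F [-7.7  6.1] 2.2 gap 0.3
```

The sideways force suggests rubbing near the hub. I back off, shift outward along the lever, and look from the side.

```bash
python3 -m pendant '[[[0,-0.008,0],[0,0,0],-1],[[0,-0.018,0],[0,0,0],-1],[[0.008,-0.018,0],[0,0,0],-1],[[0.014,-0.018,0],[0,0,0],-1],[[0.014,-0.018,0],[0,0,0],-1]]' >/dev/null
python3 - <<'E'
from h import *
where()
snap('side',(205,150,305,235),7,'pics/s4.png')
c=np.array([471.6,35.2]);w=-.043;xv=np.array([np.cos(w),np.sin(w)]);yv=np.array([-xv[1],xv[0]])
for th in (0,.2,.4): print(th,((proj('side',[np.r_[c,101],np.r_[c+73*(-np.sin(th)*xv+np.cos(th)*yv),101]])-[205,150])*7).round(0).tolist())
E
```

```text
t 8.13 loc [-31.8  43. ] tip z 79.8 yaw err 0.002 tilt [0.002 0.   ] F [-0.7 -0.5] -0.4 gap 0.2
0 [[400.0, 302.0], [310.0, 361.0]]
0.2 [[400.0, 302.0], [339.0, 369.0]]
0.4 [[400.0, 302.0], [370.0, 374.0]]
```

View pics/s4.png

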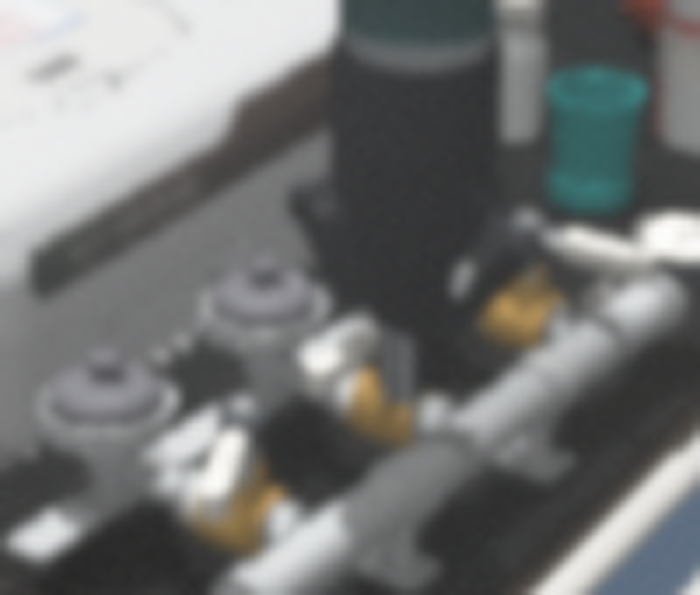

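The lever end is at about (315,362), i.e. nearly shut (about 0.03). I finish with a gentle push at y = 43.

```bash
python3 -m pendant '[[[0,0.004,0],[0,0,0],-1],[[0,0.008,0],[0,0,0],-1],[[0,0.011,0],[0,0,0],-1],[[0,0.011,0],[0,0,0],-1]]' >/dev/null; python3 -c "from h import *;where()"
python3 -m pendant '[[[0,0.001,0],[0,0,0],-1],[[0,0.002,0],[0,0,0],-1]]' >/dev/null; python3 -c "from h import *;where()"
python3 -m pendant '[[[0,0.001,0],[0,0,0],-1],[[0,0.002,0],[0,0,0],-1]]' >/dev/null; python3 -c "from h import *;where()"
```

```text
t 8.52 loc [-20.1  41.8] tip z 79.5 yaw err 0.001 tilt [ 0.001 -0.   ] F [-0.7 -0.5] -0.5 gap 0.1
t 8.68 loc [-19.6  41.8] tip z 79.2 yaw err 0.001 tilt [-0.001 -0.   ] F [-1.5 -0.9] -0.5 gap 0.0
t 8.85 loc [-19.2  41.8] tip z 79.0 yaw err 0.001 tilt [-0.004  0.   ] F [-4.9  0.2] 3.3 gap -0.1
```

```bash
python3 -m pendant '[[[0,0.001,0],[0,0,0],-1],[[0,0.002,0],[0,0,0],-1]]' >/dev/null; python3 -c "from h import *;where()"
python3 -m pendant '[[[0,0.001,0],[0,0,0],-1],[[0,0.001,0],[0,0,0],-1]]' >/dev/null; python3 -c "from h import *;where()"
```

```text
t 9.02 loc [-17.4  42.1] tip z 79.0 yaw err 0.001 tilt [-0.004  0.001] F [-5.7  1.2] 5.7 gap -0.1
t 9.18 loc [-17.3  42.1] tip z 78.9 yaw err 0.001 tilt [-0.006  0.001] F [-7.5  0.8] 6.4 gap 0.1
```

```bash
python3 -m pendant '[[[0,0.001,0],[0,0,0],-1],[[0,0.0015,0],[0,0,0],-1],[[0,0.0015,0],[0,0,0],-1]]' >/dev/null; python3 -c "from h import *;where()"
```

```text
t 9.43 loc [-17.2  42.2] tip z 78.7 yaw err 0.001 tilt [-0.008  0.001] F [-10.    0.2] 8.7 gap 0.2
```

At the stop (10 N, no motion). Retreat to the front, slide left at the same height (all clear there), and approach the left lever.

```bash
python3 -m pendant '[[[0,-0.015,0],[0,0,0],-1],[[0,-0.035,0],[0,0,0],-1],[[0.005,-0.052,-0.004],[0,0,0],-1],[[0.035,-0.052,-0.004],[0,0,0],-1],[[0.065,-0.052,-0.002],[0,0,0],-1]]' >/dev/null
python3 -m pendant '[[[0.03,0,0],[0,0,0],-1],[[0.056,0,0],[0,0,0],-1],[[0.056,0,0],[0,0,0],-1],[[0.056,0.006,0],[0,0,0],-1],[[0.056,0.012,0],[0,0,0],-1]]' >/dev/null; python3 -c "from h import *;where()"
python3 -m pendant '[[[0,0.004,0],[0,0,0],-1],[[0,0.008,0],[0,0,0],-1],[[0,0.012,0],[0,0,0],-1],[[0,0.016,0],[0,0,0],-1],[[0,0.019,0],[0,0,0],-1]]' >/dev/null; python3 -c "from h import *;where()"
```

```text
t 10.27 loc [-52.7 162.7] tip z 81.2 yaw err 0.002 tilt [ 0. -0.] F [0.1 0.4] -0.5 gap -0.3
t 10.68 loc [-36.2 162.4] tip z 80.6 yaw err 0.001 tilt [-0.006  0.001] F [-6.4  2.1] 1.0 gap 0.1
```

```bash
python3 -m pendant '[[[0,0.003,0.001],[0,0,0],-1],[[0,0.006,0.001],[0,0,0],-1],[[0,0.009,0.001],[0,0,0],-1],[[0,0.012,0.001],[0,0,0],-1]]' >/dev/null; python3 -c "from h import *;where()"
python3 -m pendant '[[[0,0.0015,0],[0,0,0],-1],[[0,0.003,0],[0,0,0],-1]]' >/dev/null; python3 -c "from h import *;where()"
```

```text
t 11.02 loc [-25.4 163. ] tip z 79.1 yaw err 0.001 tilt [-0.008  0.002] F [-7.1  4. ] 0.8 gap -0.0
t 11.18 loc [-22.2 163.2] tip z 79.0 yaw err 0.002 tilt [-0.007  0.002] F [-5.5  3.7] -0.2 gap -0.0
```

```bash
python3 -m pendant '[[[0,0.0015,0],[0,0,0],-1],[[0,0.003,0],[0,0,0],-1]]' >/dev/null; python3 -c "from h import *;where()"
python3 -m pendant '[[[0,0.001,0],[0,0,0],-1],[[0,0.002,0],[0,0,0],-1]]' >/dev/null; python3 -c "from h import *;where()"
```

```text
t 11.35 loc [-19.2 163.4] tip z 79.0 yaw err 0.002 tilt [-0.007  0.003] F [-6.1  3.4] -0.3 gap -0.2
t 11.52 loc [-17.1 163.6] tip z 79.1 yaw err 0.002 tilt [-0.007  0.003] F [-5.9  4.1] 0.1 gap 0.2
```

```bash
python3 -m pendant '[[[0,0.001,0],[0,0,0],-1],[[0,0.001,0],[0,0,0],-1]]' >/dev/null; python3 -c "from h import *;where()"
python3 -m pendant '[[[0,0.001,0],[0,0,0],-1],[[0,0.001,0],[0,0,0],-1]]' >/dev/null; python3 -c "from h import *;where()"
```

```text
t 11.68 loc [-16.4 163.7] tip z 79.1 yaw err 0.002 tilt [-0.007  0.004] F [-5.4  5.1] -0.5 gap 0.3
t 11.85 loc [-16.3 163.7] tip z 79.0 yaw err 0.002 tilt [-0.009  0.004] F [-8.8  5.7] 2.0 gap 0.1
```

```bash
python3 -m pendant '[[[0,0.001,0],[0,0,0],-1],[[0,0.001,0],[0,0,0],-1]]' >/dev/null; python3 -c "from h import *;where()"
python3 -m pendant '[[[0,-0.015,0],[0,0,0],-1],[[0,-0.035,0],[0,0,0],-1],[[0,-0.045,-0.03],[0,0,0],-1],[[0,-0.045,-0.065],[0,0,0],-1],[[0,-0.045,-0.1],[0,0,0],-1]]' >/dev/null
python3 -m pendant '[[[-0.04,-0.03,-0.02],[0,0,0],-1],[[-0.08,-0.03,-0.04],[0,0,0],-1],[[-0.12,-0.03,-0.06],[0,0,0],-1],[[-0.16,-0.03,-0.06],[0,0,0],-1],[[-0.2,-0.03,-0.06],[0,0,0],-1]]' >/dev/null
python3 -m pendant '[[[-0.04,0,0],[0,0,0],-1],[[-0.08,0,0],[0,0,0],-1],[[-0.12,0,0],[0,0,0],-1],[[-0.16,0,0],[0,0,0],-1],[[-0.2,0,0],[0,0,0],-1]]' >/dev/null
python3 - <<'E'
from h import *
where()
snap('top',(170,155,330,240),5,'pics/t5.png')
E
```

```text
t 12.02 loc [-16.2 163.7] tip z 79.0 yaw err 0.002 tilt [-0.011  0.004] F [-10.2   4.5] 3.8 gap 0.2
t 13.27 loc [ -86.2 -227.8] tip z 240.2 yaw err -0.0 tilt [ 0.001 -0.001] F [ 1.3 -0.1] -0.4 gap 0.1
```

View pics/t5.png

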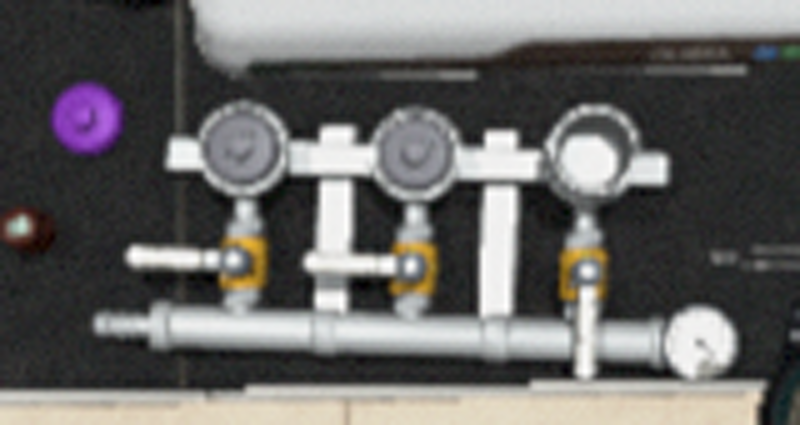

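Left and middle levers lie across their pipes (tips (131,256) and (311,262)), the right one points to the front (586,375), and the caps and funnel are in place. The robot is clear.

```bash
python3 -c "from cell import env;print(env.job_done())"
```

```text
the job is handed in; nothing more can be done
None
```

The job is handed in: the funnel's (right) lever is fully open, and the left and middle levers under the dust caps are fully shut. All three were pushed to their stops with about 10–12 N, and the final picture shows the funnel and caps in place. It took 13.3 s on the robot clock.

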